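# Serve the seeded roll with tongs

## Robot

A 6-joint arm with a two-finger parallel gripper is mounted at the origin on the work surface. World frame = base frame: x ahead of the robot, y to its left, z up, the work surface at z = 0. Lengths are in m, angles in rad, forces in N, time in s.
With the tool pointing down it reaches from about 0.375 to 0.975 m from the base axis. Payload 3.8 kg.
Tool frame: the origin (TCP) lies midway between the tips of the shut fingers; the grasp point (between the pads) lies 19 mm behind it; z points along the fingers, y is the line along which they close (so a half turn about z gives the same grasp; the last joint's range is limited). The gripper opens to 88 mm and grips with 3 to 60 N. Pads are 18 mm wide; open, the fingers measure 123 mm over their backs; the gripper's body (75 mm by 187 mm) begins 45 mm behind the grasp point.
Start: joints at [-0.037, 0.264, 1.604, -0, 1.274, -0.037], TCP at [0.675, -0, 0.239] pointing down, gripper open.
Joint ranges: [-2.63, 2.63], [-0.94, 2.18], [0.31, 2.57], [-1.31, 4.45], [0, 2.66], [-2.55, 2.55]. Speed limits (rad/s): [2.57, 2.57, 3.14, 3.14, 3.14, 3.14].

## Interface

Orientations are given as a rotation vector (axis times angle).
In Python, from cell import manip, inverse_kinematics, cams, order gives the robot as it stands. Calls block until the motion is done:
- manip.move_pose(position, orientation): joint-space move of the TCP to a pose.
- manip.move_linear(position, rate=0.15, rot=None): straight line of the TCP; rot=None keeps the orientation; rate is the mean speed in m/s.
- manip.set_joints(angles): joint-space move.
- manip.set_gripper(opening, force=None): finger opening in m; force is the grip in N (None keeps the last); returns when the fingers have stopped.
- manip.dwell(seconds).
- inverse_kinematics(position, orientation): joint angles nearest the present ones, or None.
- manip.state(): the state.
- cams.capture(name): name is "scene" or "side" or "wrist"; returns a dict with "image" (384x512x3 uint8, blue, green, red), "z_map" (384x512 float32, m along the optical axis (not along the pixel's ray), 0 where there is no reading), "intrinsics" (3x3 intrinsics, pixels), "k1" (the pictures are not rectified: a ray, as slopes to the right and down, at radius r is drawn at 1 + k1 r^2 times it, then the intrinsics apply), "position" and "orientation" of the camera in the world; the wrist camera has in their place "T_tool_cam" (4x4, takes a point from camera to tool coordinates, whose origin is the TCP and whose axes are the flange's). Camera axes: x right, y down, z forward; pixel columns grow to the right and rows downward; lengths in m; the calibration is good to about 2 mm. A picture is of the moment at which its call begins: read the wrist's pose just before it.
A pose or a line that the arm cannot do raises manip.IKError and nothing moves.
- order.close_job(): hands the job in; it is judged then, once.
The state is a dict: "clock": time; "joint_pos": joint angles; "joint_velocities": joint speeds; "tau": joint torques, N m; "tool_pos": TCP position; "tcp_rot": TCP orientation; "contact_force": force on the tool from outside, world axes, zero at the start; "moment": the same for the moment, N m; "gripper_width": finger opening in m; "grasp_force": force on a finger pad.
Only numpy, scipy, OpenCV 4.12 (cv2) and the standard library are available. Lean on these libraries where they do the work, as an engineer would, in place of code of your own. Each camera call takes 0.05 s, during which the arm holds its last target. There are 200 camera calls.

## Task

Pick up the kitchen tongs, use them to take the dark seeded roll off the wooden board, and carry it over to the plate, never touching the roll with the gripper itself. Finish while still holding: keep the tongs squeezed on the roll and hold it still above the middle of the plate, its underside at least 8 cm above the work surface. Leave the other bakes, the jam jar and the butter dish where they are.

Things in the scene. Friction and masses are not known exactly. Their poses are not given: they have to be found in the camera images.
- tongs: Steel kitchen tongs with red grip pads, 220 mm long, 26 mm tall, 0.13 kg, lying on the rest so that they open and shut horizontally. Origin: under the red hinge pin at the rear end, level with the underside; x runs from the pin to the tips, z up. The two arms are mirror images about the x-z plane, linked so that they turn alike about the pin, and sprung open.
- tongs_grip (a point): Where to grip: midway between the red pads, 100 mm ahead of the pin, 15 mm above the underside. The pads run 60 to 140 mm ahead of the pin, 30 mm tall, flat outside. Grip both from above, closing along the tongs' y: 59 mm over the pads when open; the spring resists with 5 to 7 N. Squeezed to about 50 mm they can be carried with open tips; shut on the roll about 41 mm, 20 to 40 N.
- tongs_tips (a point): Midway between the two tips, 200 mm ahead of the pin, 13 mm above the underside. The tips are 40 mm long (180 to 220 mm ahead of the pin), 26 mm tall, slightly hollowed inside so that a round thing centres itself. Open, they are 90 mm apart inside and 100 mm over the outside; each mm of squeeze at the pads brings them 2 mm nearer.
- tongs_left (a joint): Turn of the left tong arm in rad: 0 fully open, about 0.09 when shut on the roll, 0.19 fully shut. The right arm always turns alike.
- rest: Blue ceramic tongs rest, fixed: a 140 x 130 mm base, 4 mm thick, with two bars across it, 18 mm tall and 12 mm wide, 55 mm ahead of (+x) and 45 mm behind its centre. The tongs lie on the bars with their grip pads between them. Origin: centre of its underside; x along the tongs.
- roll: The dark brown round roll with pale seeds on top, rigid, 52 mm across, 44 mm tall, 0.05 kg; its side is upright from 8 to 27 mm above its underside. It stands on the board in one of three places. Origin: centre of its underside.
- board: Striped wooden board, fixed, 120 mm (x) by 320 mm (y), 25 mm thick. The three bakes stand on its top in a row along its y, about 110 mm apart, in any order. Origin: centre of its underside; -x is the side nearer the robot, free to approach.
- plate: Round white plate, fixed, 190 mm across, rim 20 mm above the work surface. It and the tongs rest stand on opposite sides of the board, either way round. Origin: centre of its underside.
- pale_bun: Pale round bun with a white cross on top, 52 mm across, 44 mm tall, on the board; leave it. Origin: centre of its underside.
- muffin: Golden muffin in a blue paper cup, 54 mm across, 47 mm tall, on the board; leave it. Origin: centre of its underside.
- jam_jar: Jar of red jam, 64 mm across, 85 mm tall, beyond the board; leave it. Origin: centre of its underside.
- butter_dish: White domed butter dish with a knob, 110 mm across, 70 mm tall, beyond the board; leave it. Origin: centre of its underside.
Mind the look-alikes: they are no part of the job. Of the things shaped like the roll, the brown one is meant.

How it is judged:
On the way, in this order (a step that is already met when the one before it is completed fails the run):
1. the gripper holds the tongs lifted clear of their rest, the roll still on the board (contact force between the fingers and tongs above 1 N and height (world z) of tongs above 0.03 m and contact force between tongs and rest below 0.05 N and height (world z) of roll below 0.03 m), for 0.2 s.
2. the roll is held in the tongs, lifted off the board (contact force between roll and tongs above 0.5 N and contact force between the fingers and tongs above 1 N and contact force between roll and board below 0.05 N and contact force between roll and plate below 0.05 N and contact force between roll and pale_bun below 0.05 N and contact force between roll and muffin below 0.05 N and height (world z) of roll above 0.045 m), for 0.2 s.
At the end, for the whole second after the job is handed in: The gripper still squeezes the tongs and the tongs alone carry the roll, still, the tongs themselves resting on nothing (not the plate, board or rest); the roll's underside at least 80 mm above the work surface and its centre within 60 mm of the plate's centre horizontally (contact force between roll and tongs above 0.5 N and contact force between the fingers and tongs above 1 N and contact force between each of roll, tongs and board below 0.05 N and contact force between each of roll, tongs and plate below 0.05 N and contact force between roll and pale_bun below 0.05 N and contact force between roll and muffin below 0.05 N and height (world z) of roll above 0.08 m and horizontal distance between roll and plate below 0.06 m and linear speed of roll below 0.03 m/s and contact force between roll and the arm below 0.05 N and contact force between roll and the fingers below 0.05 N and contact force between tongs and rest below 0.05 N); the arm keeps its last pose, push and grip.
It fails at once if the gripper or arm touches the roll (contact force between roll and the fingers above 0.3 N or contact force between roll and the arm above 0.3 N).
It fails at once if another bake, the jam jar or the butter dish is moved by more than 20 mm (distance of any of pale_bun, muffin, jam_jar, butter_dish from where it was at the start of the episode above 0.02 m).
It also fails if it takes over 51 s, if anything falls off the work surface, if the arm or the gripper's body presses on something with over 40 N, if the wrist force passes 120 N, or if a joint passes its speed limit or range.

## Working session

There is one attempt and no reset: what is moved stays moved. The work goes in short steps, each a Python script; the robot and the scene stay as the last script left them, time stands still between calls to the robot, and variables do not carry over. Pictures are saved under pics/ and viewed, at most 10 in all, crops included, and the job is handed in when it is done.

```bash
ls; mkdir -p pics; cat > h.py <<'E'
import numpy as np, cv2
from scipy.spatial.transform import Rotation as R
from cell import manip, inverse_kinematics, cams, order
def cap(n):
    s=manip.state(); c=cams.capture(n)
    if 'T_tool_cam' in c:
        T=np.eye(4);T[:3,:3]=R.from_rotvec(s['tcp_rot']).as_matrix();T[:3,3]=s['tool_pos'];T=T@np.array(c['T_tool_cam'])
    else:
        T=np.eye(4);o=np.array(c['orientation'],float)
        T[:3,:3]=o if o.shape==(3,3) else R.from_rotvec(o).as_matrix()
        T[:3,3]=c['position']
    c['T']=T;return c
def slopes(c,uv):
    D=np.array([c['k1'],0,0,0,0],float)
    return cv2.undistortPoints(np.array(uv,float).reshape(-1,1,2),np.array(c['intrinsics'],float),D).reshape(-1,2)
def plane(c,uv,z):
    s=slopes(c,uv);d=np.c_[s,np.ones(len(s))]@c['T'][:3,:3].T;o=c['T'][:3,3]
    return o+d*((z-o[2])/d[:,2])[:,None]
def cloud(c):
    h,w=c['z_map'].shape;v,u=np.mgrid[:h,:w]
    s=slopes(c,np.c_[u.ravel(),v.ravel()]);z=c['z_map'].reshape(-1,1)
    return (np.c_[s,np.ones(len(s))]*z@c['T'][:3,:3].T+c['T'][:3,3]).reshape(h,w,3)
E
python3 - <<'E'
from h import *
print(manip.state())
for n in ['scene','side']:
    c=cap(n);cv2.imwrite(f'pics/{n}.png',c['image']);print(n,c['T'].round(3),c['intrinsics'],c['k1'],(c['z_map']>0).mean(),np.array(c['orientation']).shape)
a=[cv2.imread(f'pics/{n}.png') for n in('scene','side')]
cv2.imwrite('pics/both.png',np.vstack(a)[:, :])
E
```

```text
pics
{'clock': 0.0, 'joint_pos': array([-3.69038133e-02,  2.64757423e-01,  1.60535014e+00, -6.94930763e-06,
        1.27370885e+00, -3.69067204e-02]), 'joint_velocities': array([ 0.00068303, -0.0001863 , -0.00027156,  0.0015462 ,  0.00061528,
       -0.00046125]), 'tau': array([-9.59501231e-04, -5.02113855e+01, -3.56871557e+01,  7.25938403e-02,
        2.92220683e-02, -1.93505334e-04]), 'tool_pos': array([6.74294643e-01, 1.93563465e-05, 2.37398019e-01]), 'tcp_rot': array([-2.22028639, -2.22029737,  0.00238357]), 'contact_force': array([ 0.015765  , -0.25653089,  0.27512172]), 'moment': array([-0.03256803, -0.04850676,  0.01194561]), 'grasp_force': 0.0, 'gripper_width': 0.08811844677904118}
scene [[ 0.44   0.75  -0.493  1.101]
 [ 0.898 -0.372  0.235 -0.224]
 [-0.007 -0.546 -0.838  0.926]
 [ 0.     0.     0.     1.   ]] [[352.86837832   0.         252.68278074]
 [  0.         352.86837832 189.30502763]
 [  0.           0.           1.        ]] 0.003682674466642119 0.9959157307942709 (3,)
side [[ 0.778 -0.43   0.457  0.094]
 [-0.628 -0.542  0.559 -0.63 ]
 [ 0.007 -0.722 -0.692  0.798]
 [ 0.     0.     0.     1.   ]] [[399.84159027   0.         261.35633823]
 [  0.         399.84159027 191.54858767]
 [  0.           0.           1.        ]] -0.04518280938703022 0.995849609375 (3,)
```

View pics/scene.png

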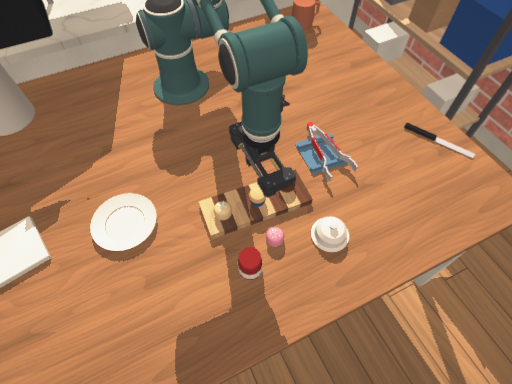

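View pics/side.png

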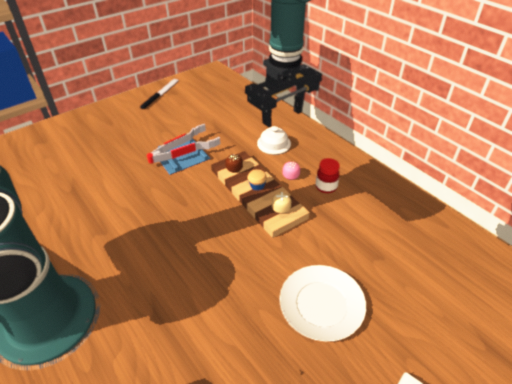

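Scene: plate (125,222), board with pale bun (223,210) and muffin (257,195); roll hidden behind the gripper; rest and tongs at (325,150). Side: tongs (183,148), plate (322,302), jar (328,175), dish (274,140).
Candidates for the roll (side): dark brown seeded (235,162), pale bun (282,203), muffin (257,180), pink thing (291,170) off the board. I choose the brown one at (235,162) and check it in a close crop.

```bash
python3 - <<'E'
from h import *
c=cap('side');P=cloud(c);im=c['image']
cv2.imwrite('pics/crop.png',cv2.resize(im[110:240,130:350],None,fx=3.5,fy=3.5,interpolation=cv2.INTER_CUBIC))
hsv=cv2.cvtColor(im,cv2.COLOR_BGR2HSV)
for n,uv in dict(roll=(235,160),muffin=(257,177),bun=(282,201),plate=(322,302),jar=(328,165),dish=(274,135),pink=(291,168)).items(): print(n,P[uv[1],uv[0]].round(3))
H,S,V=cv2.split(hsv)
sub=np.zeros(H.shape,bool);sub[110:180,130:230]=1
red=sub&((H<6)|(H>174))&(S>170)&(P[...,2]>.012)
blue=sub&(H>95)&(H<115)&(S>100)
for n,m in(('red',red),('blue',blue)):
    p=P[m];print(n,m.sum(),np.median(p,0).round(3),p.min(0).round(3),p.max(0).round(3))
# plate: white low pixels
m=(S<60)&(V>140);m[:250]=0;m[350:]=0;m[:,:270]=0;m[:,380:]=0
u=np.argwhere(m)[:,::-1];(cx,cy),_,_=cv2.fitEllipse(cv2.convexHull(u.astype(np.float32)));print('plate',plane(c,[(cx,cy)],.018),P[m].min(0),P[m].max(0))
# bakes: points above board top
q=P[(P[...,2]>.035)&(P[...,2]<.08)&(P[...,0]>.5)&(P[...,0]<.85)&(abs(P[...,1])<.25)]
for n,uv in dict(roll=(235,160),muffin=(257,177),bun=(282,201)).items():
    r=q[np.linalg.norm(q[:,:2]-P[uv[1],uv[0],:2],axis=1)<.045];print(n,len(r),r.min(0).round(3),r.max(0).round(3))
b=P[(abs(P[...,2]-.025)<.004)];b=b[(b[:,0]>.5)&(b[:,0]<.9)&(abs(b[:,1])<.3)];print('board',cv2.minAreaRect(b[:,:2].astype(np.float32)))
E
```

```text
roll [0.601 0.112 0.066]
muffin [0.605 0.014 0.066]
bun [ 0.599 -0.098  0.064]
plate [ 0.5   -0.351  0.005]
jar [ 0.779 -0.085  0.084]
dish [0.785 0.154 0.048]
pink [0.724 0.005 0.041]
red 245 [0.516 0.285 0.037] [ 0.094 -0.63   0.019] [0.563 0.342 0.798]
blue 444 [0.518 0.264 0.004] [ 0.094 -0.63  -0.001] [0.584 0.33  0.798]
plate [[ 0.4935584  -0.35822359  0.018     ]] [ 0.09388295 -0.62992109 -0.00366617] [ 0.60394954 -0.25520111  0.79849048]
roll 249 [0.579 0.098 0.035] [0.627 0.146 0.07 ]
muffin 278 [ 0.585 -0.004  0.035] [0.634 0.044 0.073]
bun 306 [ 0.58  -0.113  0.035] [ 0.63  -0.067  0.071]
board ((0.6637362837791443, -0.0012899041175842285), (0.3150782883167267, 0.590846836566925), 1.1692482233047485)
```

View pics/crop.png

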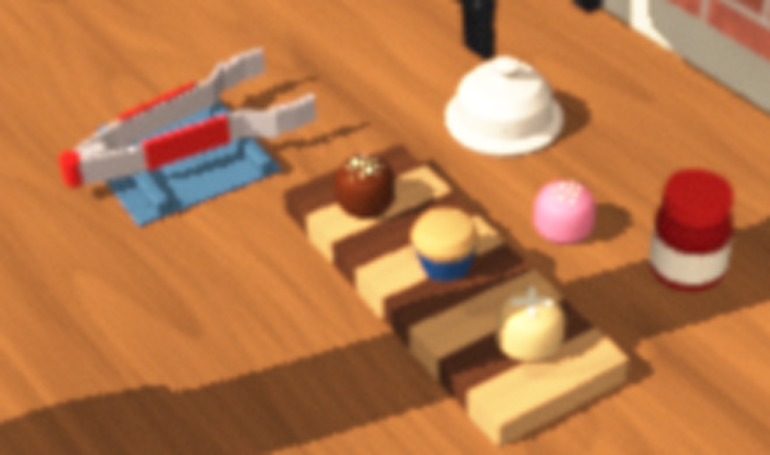

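Crop: brown seeded roll at (365,185) confirmed; muffin (445,240), bun (530,325); tongs pin (70,168), pads (187,142) and (160,105). Now a wrist view from above the tongs.

```bash
python3 - <<'E'
from h import *
c=cap('wrist');print(np.array(c['T_tool_cam']).round(3),c['intrinsics'][0])
T=c['T'];rot=manip.state()['tcp_rot']
cx=T[:3,3]-manip.state()['tool_pos']; print(cx, T[:3,2])
d=T[:3,2];z=.40
tgt=np.array([.54,.21,.03]); camp=tgt-d*((.36)/-d[2]) 
p=camp-cx; print(p)
manip.move_pose(p,rot); print(manip.state()['clock'],manip.state()['tool_pos'])
c=cap('wrist');cv2.imwrite('pics/w1.png',c['image']);np.savez('w1.npz',**{k:np.array(v) for k,v in c.items()})
E
```

```text
[[ 0.    -0.954 -0.299  0.078]
 [ 1.     0.     0.     0.001]
 [ 0.    -0.299  0.954 -0.147]
 [ 0.     0.     0.     1.   ]] [275.98404967   0.         254.79461304]
[0.00113241 0.07784211 0.14649311] [-0.00164235 -0.29934458 -0.95414366]
[0.53948725 0.2451011  0.24350689]
1.2833 [0.54014933 0.24448625 0.24365879]
```

View pics/w1.png

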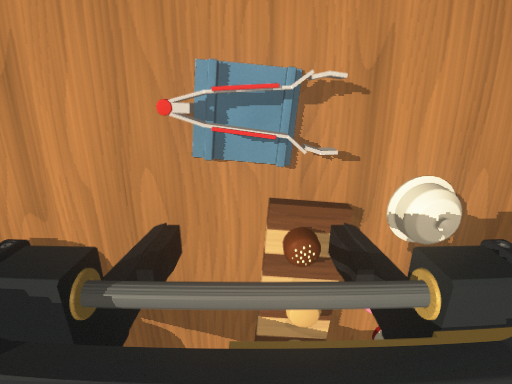

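Shows pin (165,107), pads (245,88)/(245,132), tips (345,76)/(335,152), roll (302,247), dish (425,212).

```bash
python3 - <<'E'
from h import *
c=dict(np.load('w1.npz'));P=cloud(c);im=c['image']
H,S,V=cv2.split(cv2.cvtColor(im,cv2.COLOR_BGR2HSV))
red=(((H<6)|(H>174))&(S>190)&(V>120)).astype(np.uint8);red[180:]=0
n,l,st,ce=cv2.connectedComponentsWithStats(red)
for i in range(1,n):
    if st[i,4]>15:
        p=P[l==i];print('red',st[i],ce[i].round(1),np.median(p,0).round(4),p.min(0).round(3),p.max(0).round(3),'dir',cv2.fitLine(p[:,:2].astype(np.float32),2,0,.01,.01).ravel()[:2])
st_=((S<60)&(V>110));st_[165:]=0
p=P[st_&(P[...,2]>.02)&(P[...,0]>.5)];print('steel n',len(p),np.percentile(p[:,2],[5,50,95]))
t=p[p[:,0]>p[:,0].max()-.04]; L=t[t[:,1]>np.mean(t[:,1])];Rr=t[t[:,1]<np.mean(t[:,1])]
for q in(L,Rr):print('tip',q.mean(0),q.min(0),q.max(0))
m=(P[...,2]>.04)&(P[...,2]<.08)&(np.hypot(P[...,0]-.603,P[...,1]-.12)<.05)
q=P[m];print('roll',q.min(0),q.max(0),cv2.minEnclosingCircle(q[:,:2].astype(np.float32)))
m=(S>100)&(H>95)&(H<115)&(P[...,2]>.012);m[180:]=0
print('rest bars',np.percentile(P[m],[1,50,99],axis=0).round(3), cv2.minAreaRect(P[m][:,:2].astype(np.float32)))
q=P[(abs(P[...,2]-.025)<.005)&(P[...,0]>.5)&(P[...,1]<.17)&(P[...,1]>.0)&(P[...,0]<.69)];print('board',q.min(0),q.max(0), cv2.minAreaRect(q[:,:2].astype(np.float32)))
E
```

```text
red [212  84  67   6 198] [244.9  86.5] [0.5295 0.3386 0.0489] [0.491 0.322 0.047] [0.568 0.342 0.39 ] dir [0.99916077 0.04096061]
red [156  99  16  16 192] [163.3 106.7] [0.4307 0.3163 0.0466] [0.406 0.308 0.   ] [0.44  0.326 0.049] dir [ 0.98131126 -0.19242716]
red [212 128  64  11 212] [243.9 132.9] [0.5278 0.285  0.0486] [0.489 0.279 0.047] [0.566 0.322 0.39 ] dir [ 0.99202335 -0.1260543 ]
steel n 940 [0.02652058 0.04431261 0.04594464]
tip [0.62994316 0.353156   0.04351969] [0.60967131 0.34891429 0.02757719] [0.64962215 0.35704768 0.04665332]
tip [0.62808265 0.26224706 0.04068757] [0.61063031 0.25800592 0.02442212] [0.6453826  0.26698351 0.04641502]
roll [0.58031795 0.10576156 0.04015211] [0.63083611 0.15228714 0.07150447] ((0.6057752370834351, 0.1265837401151657), 0.026156647130846977)Traceback (most recent call last):
  File "<stdin>", line 16, in <module>
    return _quantile_unchecked(
        a, q, axis, out, overwrite_input, method, keepdims, weights)
    return _ureduce(a,
                    func=_quantile_ureduce_func,
    ...<5 lines>...
                    overwrite_input=overwrite_input,
                    method=method)
    r = func(a, **kwargs)
    result = _quantile(arr,
                       quantiles=q,
    ...<2 lines>...
                       out=out,
                       weights=wgt)
    slices_having_nans = np.isnan(arr[-1, ...])
                                  ~~~^^^^^^^^^
IndexError: index -1 is out of bounds for axis 0 with size 0
```

```bash
cat >> h.py <<'E'
def rot(psi): return (R.from_euler('z',psi)*R.from_rotvec([np.pi,0,0])).as_rotvec()
E
python3 - <<'E'
from h import *
psi=-.044; g=np.array([.5290,.3118,.014])+.001*np.array([1,0,0])
print([inverse_kinematics(p,rot(psi)) for p in (g,[.5056,.1266,.03],[.394,-.358,.12])])
print([inverse_kinematics(g,rot(psi+np.pi))])
manip.move_pose(g+[0,0,.10],rot(psi))
manip.move_linear(g+[0,0,.0],.1)
s=manip.state();print(s['tool_pos'],s['contact_force'],s['clock'])
manip.set_gripper(.050,25)
s=manip.state();print(s['gripper_width'],s['grasp_force'],s['contact_force'],s['clock'])
manip.move_linear(g+[0,0,.10],.1)
s=manip.state();print(s['tool_pos'],s['gripper_width'],s['grasp_force'],s['contact_force'],s['clock'])
c=cap('wrist');cv2.imwrite('pics/w2.png',c['image'])
E
```

```text
[array([ 4.91268998e-01,  3.77700677e-01,  1.91084144e+00, -4.44089210e-16,
        8.53050540e-01,  2.10606533e+00]), array([ 1.97559205e-01,  2.03661169e-01,  2.10744357e+00, -4.44089210e-16,
        8.30487913e-01,  1.81235553e+00]), array([-7.84352867e-01,  1.01975099e-01,  2.02657300e+00, -4.44089210e-16,
        1.01304455e+00,  8.30443460e-01])]
[array([ 4.91268998e-01,  3.77700677e-01,  1.91084144e+00, -4.44089210e-16,
        8.53050540e-01, -1.03552733e+00])]
[0.53073739 0.31218293 0.0148132 ] [-0.15539006  0.35076927  0.69391075] 4.0
0.04970810343450392 6.104940846985301 [-0.76275144 -0.2222405   2.40385984] 4.7083
[0.52934134 0.31143232 0.11302924] 0.05016547628114216 4.729479027564594 [-0.31506943  0.39413762 -2.01169733] 5.8583
```

View pics/w2.png

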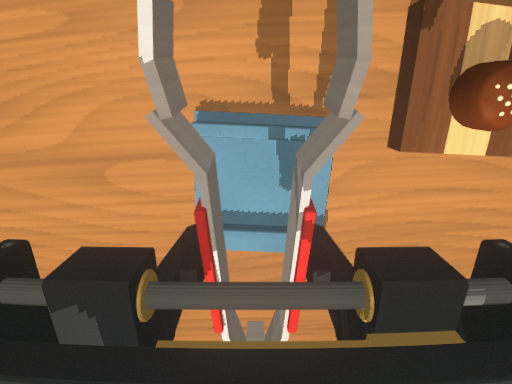

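The tongs are held, tips symmetric at (155,40)/(355,40) running off the top; roll at (490,95). Go in front of the roll and re-measure it.

```bash
python3 - <<'E'
from h import *
manip.move_pose([.44,.1266,.10],rot(0))
s=manip.state();print(s['tool_pos'],s['gripper_width'],s['grasp_force'],s['clock'])
c=cap('wrist');cv2.imwrite('pics/w3.png',c['image']);P=cloud(c)
H,S,V=cv2.split(cv2.cvtColor(c['image'],cv2.COLOR_BGR2HSV))
t=(P[...,2]>.095)&(P[...,2]<.16)&(S<70)&(P[...,0]>.52)&(P[...,0]<.65)
for sg in(1,-1):
    q=P[t&(sg*(P[...,1]-.1266)>0)];print('tip',len(q),q.min(0).round(4),q.max(0).round(4))
for sn in('wrist','scene','side'):
    c=cap(sn);P=cloud(c)
    m=(P[...,2]>.036)&(P[...,2]<.075)&(np.hypot(P[...,0]-.605,P[...,1]-.1266)<.04);q=P[m]
    if len(q): print(sn,len(q),q.min(0).round(4),q.max(0).round(4),cv2.minEnclosingCircle(q[:,:2].astype(np.float32)))
    if sn=='scene':cv2.imwrite('pics/s3.png',c['image'])
E
```

```text
[0.44124949 0.12718292 0.10060959] 0.050109493683011076 4.730105900525814 6.75
tip 3457 [0.5201 0.1586 0.1163] [0.5583 0.168  0.1486]
tip 3469 [0.5201 0.0866 0.1161] [0.5586 0.0959 0.1485]
wrist 371 [0.5799 0.1097 0.0361] [0.5868 0.1427 0.0556] ((0.5866357088088989, 0.12615826725959778), 0.01660057343542576)
scene 243 [0.5847 0.0979 0.0362] [0.6334 0.1478 0.0714] ((0.6082123517990112, 0.12242645770311356), 0.025583649054169655)
side 241 [0.5792 0.0962 0.037 ] [0.6283 0.1451 0.071 ] ((0.6035858988761902, 0.1216651201248169), 0.025826945900917053)
```

View pics/w3.png

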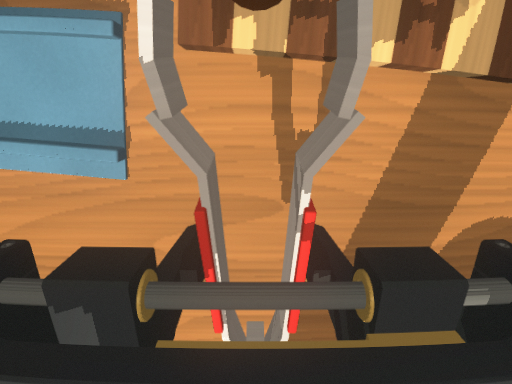

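Tips straddle the roll's line; roll's front edge just visible at (258,5), board yawed a few degrees. Tip heights read up to 0.148, which suggests the tongs may be pitched: check.

```bash
python3 - <<'E'
from h import *
for n in('wrist','scene','side'):
    c=cap(n);P=cloud(c);H,S,V=cv2.split(cv2.cvtColor(c['image'],cv2.COLOR_BGR2HSV))
    t=(P[...,2]>.09)&(P[...,2]<.17)&(S<70)&(abs(P[...,1]-.127)<.06)
    for a,b in((.40,.42),(.46,.48),(.50,.52),(.52,.54),(.54,.56)):
        q=P[t&(P[...,0]>a)&(P[...,0]<b)]
        if len(q):print(n,a,len(q),'z',np.percentile(q[:,2],[2,50,95]).round(4),'y',np.percentile(q[:,1],[1,99]).round(4))
    t=(P[...,2]>.09)&(P[...,2]<.17)&(((H<6)|(H>174))&(S>170))&(abs(P[...,1]-.127)<.06)&(P[...,0]>.3)
    q=P[t]
    if len(q):print(n,'red',len(q),np.percentile(q,[2,50,98],axis=0).round(4).tolist())
    if n=='side':cv2.imwrite('pics/side4.png',cv2.resize(c['image'][60:230,80:340],None,fx=3,fy=3,interpolation=cv2.INTER_CUBIC))
E
```

```text
wrist 0.4 188 z [0.1015 0.1231 0.1248] y [0.1096 0.1462]
wrist 0.46 1097 z [0.1101 0.13   0.1357] y [0.1046 0.151 ]
wrist 0.5 3491 z [0.1158 0.1375 0.1418] y [0.0887 0.1674]
wrist 0.52 3781 z [0.1192 0.1412 0.145 ] y [0.0886 0.1675]
wrist 0.54 3137 z [0.1215 0.1416 0.1471] y [0.0893 0.1669]
wrist red 2167 [[0.3995, 0.1025, 0.1263], [0.4531, 0.1094, 0.135], [0.4757, 0.1535, 0.1389]]
scene 0.4 12 z [0.1028 0.1146 0.1231] y [0.1409 0.1445]
scene 0.46 25 z [0.111  0.1241 0.1338] y [0.1034 0.1474]
scene 0.5 64 z [0.1158 0.1332 0.1412] y [0.0859 0.1654]
scene 0.52 46 z [0.1188 0.1349 0.1441] y [0.0855 0.1645]
scene 0.54 59 z [0.1241 0.1375 0.1461] y [0.0859 0.1647]
scene red 40 [[0.4285, 0.0989, 0.1146], [0.463, 0.1008, 0.1311], [0.4779, 0.1533, 0.1379]]
side 0.4 58 z [0.099  0.112  0.1693] y [0.0705 0.1655]
side 0.5 66 z [0.114  0.1308 0.1405] y [0.0861 0.1656]
side 0.52 94 z [0.1183 0.1315 0.143 ] y [0.085  0.1642]
side 0.54 63 z [0.1215 0.1334 0.1452] y [0.086  0.1652]
side red 203 [[0.3294, 0.1016, 0.0935], [0.4077, 0.1053, 0.114], [0.4309, 0.1482, 0.13]]
```

View pics/side4.png

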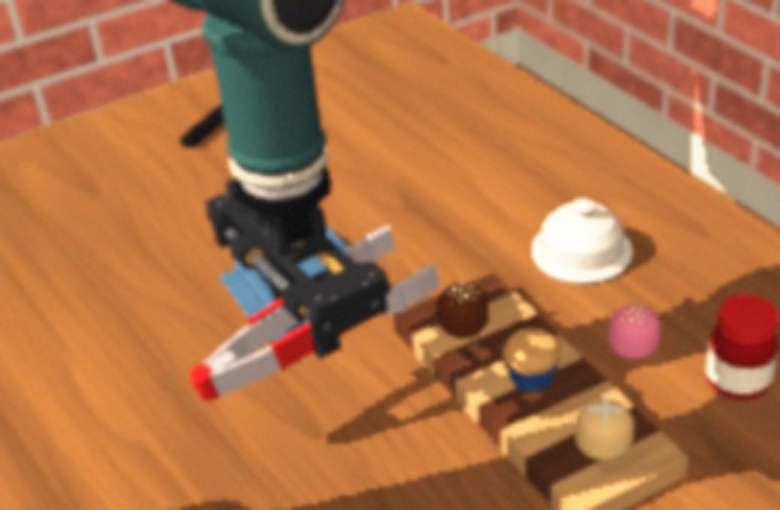

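The tongs have swung about 0.16 rad nose-up in the grip; I'll pitch the tool nose-down by this so that the tips are level, then check.

```bash
cat >> h.py <<'E'
def pose(G,psi,pitch):
    r=R.from_euler('z',psi)*R.from_euler('y',pitch)*R.from_rotvec([np.pi,0,0])
    return np.array(G)+.019*r.apply([0,0,1]),r.as_rotvec()
def slope():
    c=cap('wrist');P=cloud(c);S=cv2.cvtColor(c['image'],cv2.COLOR_BGR2HSV)[...,1]
    s=manip.state();G=s['tool_pos']-.019*R.from_rotvec(s['tcp_rot']).apply([0,0,1])
    o=[]
    for a,b in((-.03,-.02),(.02,.03),(.055,.07),(.075,.09),(.09,.10),(.105,.115)):
        q=P[(abs(P[...,2]-G[2]-.01)<.045)&(S<70)&(abs(P[...,1]-G[1])<.06)&(P[...,0]-G[0]>a)&(P[...,0]-G[0]<b)]
        if len(q)>20:o.append((a,round(np.percentile(q[:,2],95)-G[2],4)))
    print('G',G.round(4),'top-Gz',o,'y',s['gripper_width'],s['grasp_force'],s['clock']);return c,P
E
python3 - <<'E'
from h import *
slope()
manip.move_pose(*pose([.435,.1241,.12],0,.16))
c,P=slope()
for n in('scene','side'):
    c=cap(n);P=cloud(c);S=cv2.cvtColor(c['image'],cv2.COLOR_BGR2HSV)[...,1]
    t=(P[...,2]>.095)&(P[...,2]<.15)&(S<70)&(abs(P[...,1]-.124)<.06)&(P[...,0]>.515)&(P[...,0]<.58)
    print(n,np.percentile(P[t],[1,50,99],axis=0).round(4).tolist())
E
```

```text
G [0.4403 0.1271 0.119 ] top-Gz [(-0.03, np.float64(0.0061)), (0.02, np.float64(0.0487)), (0.055, np.float64(0.0209)), (0.075, np.float64(0.0242)), (0.09, np.float64(0.026)), (0.105, np.float64(0.0277))] y 0.04992667639345564 4.729637350528719 7.15
G [0.4356 0.1241 0.1196] top-Gz [(-0.03, np.float64(-0.0073)), (0.02, np.float64(0.0538)), (0.055, np.float64(0.0228)), (0.075, np.float64(0.0275)), (0.09, np.float64(0.0298)), (0.105, np.float64(0.0325))] y 0.049913909133045 4.712506953492266 7.475
scene [[0.5154, 0.0819, 0.1264], [0.5326, 0.1551, 0.14], [0.5498, 0.1595, 0.1498]]
side [[0.5162, 0.082, 0.1309], [0.5281, 0.0874, 0.1414], [0.5424, 0.1616, 0.1494]]
```

Tilting quickly made them swing further (~0.27 rad): the light grip slips on jerks. I'll push the pin end gently on the bare table to turn them back in the grip, then move slowly.

```bash
cat >> h.py <<'E'
def lin(G,psi,pitch,rate=.05):
    p,r=pose(G,psi,pitch);manip.move_linear(p,rate,r)
E
python3 - <<'E'
from h import *
f=lambda:print(manip.state()['contact_force'].round(2))
lin([.42,.124,.07],0,-.1,.05);slope();f()
lin([.42,.124,.024],0,-.1,.03);slope();f()
lin([.42,.124,.07],0,-.1,.03);slope();f()
E
```

```text
G [0.4204 0.1241 0.0703] top-Gz [(-0.03, np.float64(-0.0145)), (0.02, np.float64(0.0249)), (0.055, np.float64(0.0449)), (0.075, np.float64(0.0542)), (0.09, np.float64(0.0541)), (0.105, np.float64(0.042))] y 0.04968421404030967 4.722087783520692 8.8
[-0.3  -0.31 -2.25]
G [0.4199 0.124  0.0241] top-Gz [(-0.03, np.float64(0.009)), (0.02, np.float64(0.0127)), (0.055, np.float64(0.0154)), (0.075, np.float64(0.0168)), (0.09, np.float64(0.0177)), (0.105, np.float64(0.0188))] y 0.0499411261259809 4.76007284252546 10.5333
[-0.14 -0.49 -1.04]
G [0.4198 0.124  0.0698] top-Gz [(-0.03, np.float64(0.008)), (0.02, np.float64(0.0143)), (0.055, np.float64(0.0171)), (0.075, np.float64(0.0192)), (0.09, np.float64(0.0203)), (0.105, np.float64(0.0218))] y 0.05013230227559715 4.769575234181502 12.2667
[-0.56  0.75 -1.73]
```

```bash
python3 - <<'E'
from h import *
lin([.43,.124,.052],0,.02,.05);slope()
c,P=slope()
m=(P[...,2]>.036)&(P[...,2]<.075)&(np.hypot(P[...,0]-.605,P[...,1]-.1266)<.04);q=P[m]
if len(q):print(q.min(0),q.max(0))
E
```

```text
G [0.4296 0.1239 0.0518] top-Gz [(-0.03, np.float64(0.0112)), (0.02, np.float64(0.0103)), (0.055, np.float64(0.0093)), (0.075, np.float64(0.0091)), (0.09, np.float64(0.0088)), (0.105, np.float64(0.0085))] y 0.05051291826797413 4.771884929550652 12.8583
G [0.4295 0.1239 0.0519] top-Gz [(-0.03, np.float64(0.011)), (0.02, np.float64(0.0104)), (0.055, np.float64(0.0093)), (0.075, np.float64(0.009)), (0.09, np.float64(0.0087)), (0.105, np.float64(0.0084))] y 0.049883856154608004 4.771918868141256 12.9083
```

Level within 0.02 rad. Slide forward around the roll and look before squeezing.

```bash
python3 - <<'E'
from h import *
lin([.44,.124,.0495],0,.015,.03)
lin([.506,.124,.0495],0,.015,.05);c,P=slope();print(manip.state()['contact_force'])
cv2.imwrite('pics/w5.png',c['image'])
E
```

```text
G [0.5056 0.124  0.0494] top-Gz [(-0.03, np.float64(0.0112)), (0.02, np.float64(0.0103)), (0.055, np.float64(0.0097)), (0.075, np.float64(0.0096)), (0.09, np.float64(0.0095)), (0.105, np.float64(0.0093))] y 0.05007793773939993 4.771900554897002 14.925
[-0.41210371 -0.08719997 -1.44811832]
```

View pics/w5.png

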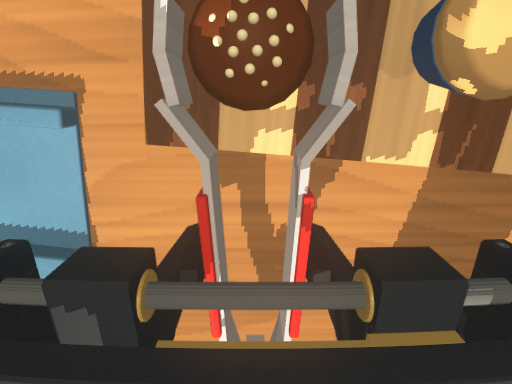

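The roll (250,42) sits between the tips (165 / 345), about 3 mm left and 3–5 mm ahead of centre; nudge and squeeze.

```bash
python3 - <<'E'
from h import *
lin([.510,.126,.0495],0,.015,.03)
manip.set_gripper(.036,32)
s=manip.state();print(s['gripper_width'],s['grasp_force'],s['contact_force'],s['clock']);slope()
lin([.510,.126,.075],0,.015,.03);manip.dwell(.3)
s=manip.state();print(s['gripper_width'],s['grasp_force'],s['contact_force'],s['clock'])
c,P=slope();cv2.imwrite('pics/w6.png',c['image'])
E
```

```text
0.04005818756627854 31.9997575879097 [ 0.60249559  0.45706353 -1.5391531 ] 15.5333
G [0.5099 0.126  0.0494] top-Gz [(-0.03, np.float64(0.0117)), (0.02, np.float64(0.0102)), (0.055, np.float64(0.0091)), (0.075, np.float64(0.0088)), (0.09, np.float64(0.0084)), (0.105, np.float64(0.008))] y 0.04036222141934014 31.99966630898416 15.5833
0.04040866682926838 31.999702407047153 [-0.07558371  0.06464204 -1.9043159 ] 16.8833
G [0.5099 0.126  0.0748] top-Gz [(-0.03, np.float64(0.0116)), (0.02, np.float64(0.01)), (0.055, np.float64(0.009)), (0.075, np.float64(0.0086)), (0.09, np.float64(0.0084)), (0.105, np.float64(0.0078))] y 0.04030546863538072 31.999700842425227 16.9333
```

View pics/w6.png

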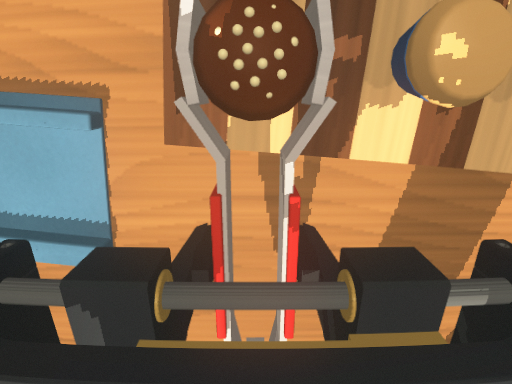

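The roll is held (40 mm, 32 N) and lifted. Raise, carry to the plate, check, hand in.

```bash
python3 - <<'E'
from h import *
lin([.510,.126,.165],0,.015,.06)
lin([.396,-.358,.165],0,.015,.08)
lin([.396,-.358,.140],0,.015,.04);manip.dwell(.5)
slope();s=manip.state();print(s['contact_force'],s['grasp_force'])
for n in('scene','side'):
    c=cap(n);P=cloud(c);H,S,V=cv2.split(cv2.cvtColor(c['image'],cv2.COLOR_BGR2HSV))
    m=(V<140)&(S>60)&(P[...,2]>.105)&(P[...,2]<.175)&(np.hypot(P[...,0]-.494,P[...,1]+.358)<.04)
    if m.any():print(n,m.sum(),np.percentile(P[m],[1,50,99],axis=0).round(3).tolist())
    if n=='scene':cv2.imwrite('pics/s7.png',c['image'])
E
```

```text
G [ 0.396  -0.358   0.1401] top-Gz [(-0.03, np.float64(0.0117)), (0.02, np.float64(0.0106)), (0.055, np.float64(0.0091)), (0.075, np.float64(0.0087)), (0.09, np.float64(0.0084)), (0.105, np.float64(0.0079))] y 0.03978453277871662 31.99965314939618 26.275
[-0.27190301 -0.06294103 -1.67900136] 31.99965314939618
scene 331 [[0.474, -0.383, 0.125], [0.504, -0.357, 0.151], [0.518, -0.334, 0.161]]
side 392 [[0.468, -0.383, 0.135], [0.482, -0.364, 0.153], [0.509, -0.336, 0.159]]
```

View pics/s7.png

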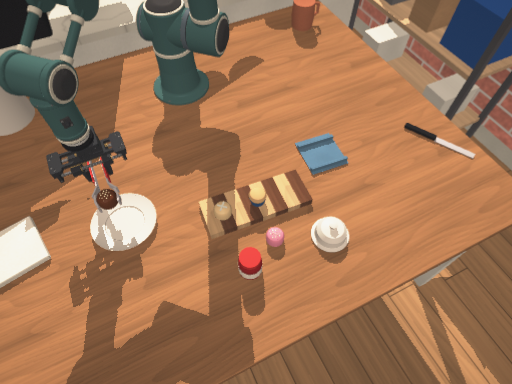

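The roll (107,198) hangs over the plate (124,222), top at 0.16 m, so its underside is about 0.115 m up; the others are in place.

```bash
python3 - <<'E'
from h import *
c=cap('scene');p=plane(c,[(124,222)],.018)[0];print(p)
if np.hypot(p[0]-.494,p[1]+.358)<.03: print(order.close_job())
E
```

```text
[ 0.50206902 -0.3536729   0.018     ]
the job is handed in; nothing more can be done
None
```

The job is handed in: the tongs are squeezed at 32 N on the seeded roll, which hangs about 1 cm from the plate's centre with its underside about 115 mm above the work surface; the job call gave no verdict.

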